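# Hang the carrying tote from the workshop rail

## Robot

A 6-joint arm with a two-finger parallel gripper is mounted at the origin on the work surface. World frame = base frame: x ahead of the robot, y to its left, z up, the work surface at z = 0. Lengths are in m, angles in rad, forces in N, time in s.
With the tool pointing down it reaches from about 0.25 to 0.775 m from the base axis. Payload 4 kg.
Tool frame: the origin (TCP) lies at the very end of the fingers, on their centre line; the grasp point (between the pads) lies 19 mm behind it; z points along the fingers, y is the line along which they close (so a half turn about z gives the same grasp; the last joint's range is limited). The gripper opens to 94 mm and grips with 3 to 60 N. Pads are 16 mm wide; open, the fingers measure 119 mm over their backs; the gripper's body (75 mm by 177 mm) begins 78 mm behind the grasp point.
Start: joints at [-1.224, 0.087, 1.371, -0, 1.684, -0.103], TCP at [0.239, -0.495, 0.171] pointing down, gripper open.
Joint ranges: [-3.1, 3.1], [-0.76, 2.03], [0.27, 2.55], [-1.08, 4.22], [0.17, 2.65], [-2.57, 2.57]. Speed limits (rad/s): [2.79, 2.79, 3.14, 3.14, 3.14, 3.14].

## Interface

Orientations are given as [roll, pitch, yaw] about the fixed x, y, z axes, in that order (R = Rz(yaw) Ry(pitch) Rx(roll)).
In Python, from bench import robot, vision gives the robot as it stands.
- The arm moves only by the shell command python3 -m crank 'ROWS'. ROWS is JSON, a list of rows, each a list of 3 entries, a list of its own where there are three numbers: the closure, from 0 (fully open) to 1 (shut), then the shift along the tool's x, y, z in m, then the turn, a rotation vector about the tool's x, y, z in degrees. A call has 1 to 8 rows; each row shifts and turns the commanded pose from where the row before left it, along the tool's axes as they then stand; what a row does not reach is not made up. A row lasts 1/10 s, in which the tool goes at most 50 mm and 8.59 degrees, less where a joint would pass 70% of its speed; a pose out of reach is approached as far as the arm can. A call with a gripper value outside its range is refused whole. The fingers move at their own pace and stop on an object; the grip force is fixed at half the most. Time passes only in rows, so rows that do not move let the fingers close. It gives the time, the measured TCP pose, the force, the opening and the grip force at its end, in the units of the state.
- robot.get_obs(): the state, without advancing time (a new reading comes with each control period).
- vision.snapshot(name): name is "side" or "top" or "wrist"; returns a dict with "color" (420x560x3 uint8, red, green, blue), "z_map" (420x560 float32, m along the optical axis (not along the pixel's ray), 0 where there is no reading), "fx", "fy", "cx", "cy" (pixels), "R" (3x3) and "t" (3): a world point X has camera coordinates R X + t. Camera axes: x right, y down, z forward; pixel columns grow to the right and rows downward; lengths in m; the calibration is good to about 2 mm. The wrist camera is an equidistant fisheye: a pixel r from the principal point sees the ray r / f radians off the axis. A picture is of the moment at which its call begins.
- robot.close_job(): hands the job in; it is judged then, once.
The state is a dict: "time": time; "joint_positions": joint angles; "qvel": joint speeds; "joint_torque": joint torques, N m; "tool_pos": TCP position; "ee_rot": TCP orientation; "wrist_force": force on the tool from outside, world axes, zero at the start; "wrist_torque": the same for the moment, N m; "width": finger opening in m; "finger_force": force on a finger pad.
Only numpy, scipy, OpenCV 4.12 (cv2) and the standard library are available. Lean on these libraries where they do the work, as an engineer would, in place of code of your own. Each camera call takes 0.05 s, during which the arm holds its last target. There are 200 camera calls.

## Task

Clear the bench: take the tall twisted S-hook out of the slotted block, hang it by its upper curl near the middle of the steel rail and let go of it. Then hang the plywood carrying tote from the hook's lower curl by the middle of its handle bar, so that it hangs level and still, clear of the bench. Leave the short hook in the block.

Things in the scene. Friction and masses are not known exactly. Their poses are not given: they have to be found in the camera images.
- hook: Tall S-hook of flat steel bar 14 x 4 mm, 183 mm tall, 160 g, with a quarter twist, upright in either pocket of an 80 x 190 x 50 mm wooden block. Origin: its seat, mid upper face of the lower curl's bottom. Lower curl lies in its y-z plane (mm): flat y -8 to 8 at z 0, free tip y 26, z 22 (opens to +y), shank y -22 up to z 60, then slanting to y 0, z 84. Pockets 100 mm apart; it may lean a little.
- hook_limb (a point): Place to grip the tall hook from above, across its y (14 mm): its straight upright limb, at x -30, z 140 mm of the hook; the limb runs from z 118 to 152 and stays beside the rail, on the robot's side, when the hook hangs. Below it the shank slants to x 0, z 94. Axes as the hook's.
- hook_crown (a point): Underside of the tall hook's top at x 0, z 174 mm of the hook; here it rests on the rail. Upper curl lies in its x-z plane: limb x -30, top a shallow inverted V over the rail (outer top z 179), free tip x 31, z 139. To go on, the rail passes between shank and tip: move the hook to +x, rail axis at its z 118, then lower; hanging, its origin is 167 below the rail axis.
- short_hook: The other hook in the block: a plain, untwisted S-hook of the same bar, only 110 mm tall; not to be used. Origin at the seat of its lower curl, z up, its bar bent in the y-z plane.
- rail: Fixed round steel rail, polished and slippery, 14 mm diameter, along its y, 320 mm above the bench, between two wooden uprights 30 mm wide, 335 mm tall (feet 120 x 50 x 20 mm) at y -260 and 260 mm. Origin: its middle, on the axis; x points away from the robot, z up. A thin plywood paddle hangs from it at y -205; the rest is free.
- tote: Empty plywood tote, 250 (x) x 90 (y) mm, side walls 45 mm high, 160 g. A straight wooden bar along x, 14 wide, 18 high, 240 long, joins two end uprights 32 mm wide that stand up to 12 mm over the bar's middle. Origin: middle of the bar, 115 mm above the underside. Grip it across y about 90 mm along -x, the end to be nearer the robot, to stay clear of rail and hook.

How it is judged:
On the way:
1. the tall hook hangs on the rail, let go, before the tote hangs on it (x of hook in the frame of rail between -0.035 and 0.035 m and y of hook in the frame of rail between -0.11 and 0.11 m and z of hook in the frame of rail between -0.182 and -0.152 m and angle between hook's own z axis and vertical below 0.26 rad and contact force between hook and rail above 0.3 N and contact force between each of the fingers, tote and hook below 0.1 N), for 0.3 s.
At the end, for the whole second after the job is handed in: The tall hook hangs on the rail within 110 mm of its middle, upright within 15 degrees, its seat 167 +/- 15 mm below the rail axis, within 35 mm of plumb; the tote hangs in its lower curl, bar middle within 30 mm of the seat, level within 15 degrees; both at rest (under 60 mm/s) (x of hook in the frame of rail between -0.035 and 0.035 m and y of hook in the frame of rail between -0.11 and 0.11 m and z of hook in the frame of rail between -0.182 and -0.152 m and angle between each of hook, tote's own z axis and vertical below 0.26 rad and contact force between hook and rail above 0.3 N and distance between tote and hook below 0.03 m and contact force between tote and hook above 0.5 N and linear speed of each of tote, hook below 0.06 m/s); the robot touches nothing.
It fails at once if the short hook is taken from its place (moved more than 40 mm) (distance of short_hook from where it was at the start of the episode above 0.04 m).
It also fails if it takes over 72 s, if anything falls off the work surface, if the arm or the gripper's body presses on something with over 40 N, if the wrist force passes 120 N, or if a joint passes its speed limit or range.

## Working session

There is one attempt and no reset: what is moved stays moved. The work goes in short steps, Python scripts to look and compute and a shell command to move; the robot and the scene stay as the last step left them, time stands still between calls to the robot, and variables do not carry over. Pictures are saved under pics/ and viewed, at most 10 in all, crops included, and the job is handed in when it is done.

```bash
mkdir -p pics; ls
cat > h.py <<'E'
import numpy as np,cv2
from bench import robot,vision
from scipy.spatial.transform import Rotation as Ro
def snap(n):
    s=vision.snapshot(n); np.savez('%s.npz'%n,**s); return s
def cloud(s):
    z=s['z_map'];v,u=np.mgrid[:z.shape[0],:z.shape[1]]
    P=np.stack([(u-s['cx'])/s['fx']*z,(v-s['cy'])/s['fy']*z,z],-1)
    W=(P-s['t'])@s['R']; W[z==0]=np.nan; return W
def save(s,f): cv2.imwrite('pics/'+f,cv2.cvtColor(s['color'],cv2.COLOR_RGB2BGR))
E
python3 - <<'E'
from h import *
for n in('side','top'):
    s=snap(n);save(s,n+'0.png');print(n,s['fx'],s['cx'],s['cy'],s['R'].round(3).tolist(),(-s['R'].T@s['t']).round(3))
print(robot.get_obs())
a=cv2.imread('pics/side0.png');b=cv2.imread('pics/top0.png')
E
```

```text
pics
side 456.09972872234874 281.80330848912536 211.68632864081866 [[-0.87, -0.494, -0.012], [-0.26, 0.478, -0.839], [0.42, -0.727, -0.544]] [0.07  0.774 0.781]
top 430.2912611678467 271.3954263437842 202.4582816654963 [[-0.05, -0.999, 0.003], [-0.975, 0.048, -0.218], [0.217, -0.014, -0.976]] [ 0.314 -0.02   1.114]
{'time': 0.1, 'joint_positions': array([-1.22413004e+00,  8.78865958e-02,  1.37210339e+00,  2.38694036e-05,
        1.68358082e+00, -1.03098537e-01]), 'qvel': array([ 0.00102871, -0.00059657, -0.00249887, -0.00030455,  0.00088331,
        0.00014679]), 'joint_torque': array([ 2.45481890e-03, -3.41252017e+01, -3.03302085e+01,  7.20873917e-02,
        3.03960289e-02, -8.74652005e-05]), 'tool_pos': array([ 0.2389291 , -0.49477304,  0.17001813]), 'ee_rot': array([-3.13962744e+00, -2.27180782e-04,  4.49767269e-01]), 'wrist_force': array([0.02113328, 0.42756578, 0.46326238]), 'wrist_torque': array([-0.0348811 ,  0.03337041, -0.03750361]), 'finger_force': 0.0, 'width': 0.09415671806526654}
```

View pics/side0.png

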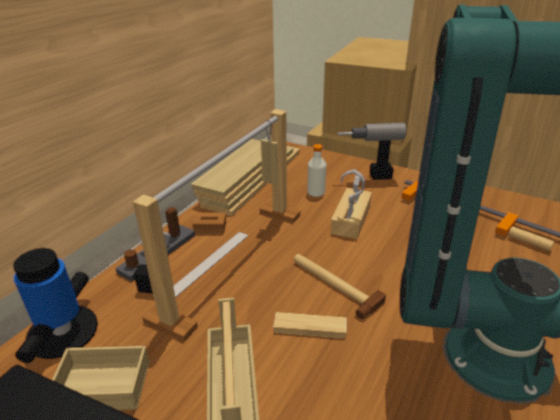

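View pics/top0.png

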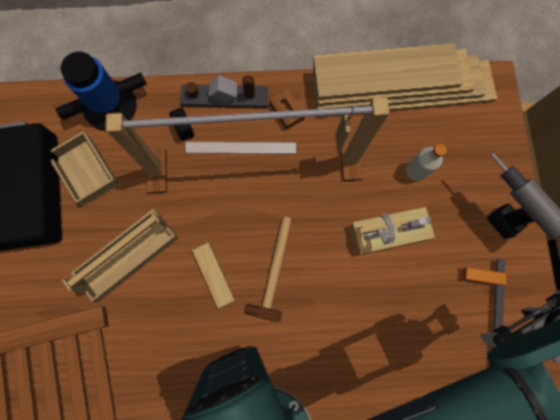

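The side view shows the block at about (352,212) with the hooks in it and the tote at (230,360). In the top view the rail runs from (115,122) to (380,107), the block is at (395,230) and the tote at (120,255). Next I measure these from depth and look closer at the block.

Run:
```python
from h import *
t=dict(np.load('top.npz'));s=dict(np.load('side.npz'))
W=cloud(t);V=cloud(s)
m=lambda C,b:C[b]
def show(n,C,b):
    P=C[b];print(n,len(P),'min',np.nanmin(P,0).round(3),'max',np.nanmax(P,0).round(3),'med',np.nanmedian(P,0).round(3))
    return P
# upright tops
for x0,x1 in((100,130),(365,395)):
    b=np.zeros(W.shape[:2],bool);b[95:135,x0:x1]=1;b&=W[...,2]>.325;show('upr',W,b)
b=np.zeros(W.shape[:2],bool);b[100:130,140:360]=1;b&=(W[...,2]>.30);P=show('rail',W,b)
print('fit',np.polyfit(P[:,1],P[:,0],1))
# block
b=np.zeros(W.shape[:2],bool);b[200:260,345:445]=1;bb=b&(abs(W[...,2]-.05)<.006);P=show('block',W,bb)
print(cv2.minAreaRect((P[:,:2]*1000).astype(np.float32)))
for lo,hi in((.07,.1),(.1,.13),(.13,.16),(.16,.2),(.2,.26)):
    q=b&(W[...,2]>lo)&(W[...,2]<hi)
    if q.any():show('hooktop%.2f'%lo,W,q)
b=np.zeros(V.shape[:2],bool);b[160:235,325:378]=1
for lo,hi in((.055,.07),(.07,.1),(.1,.13),(.13,.16),(.16,.2),(.2,.26)):
    q=b&(V[...,2]>lo)&(V[...,2]<hi)
    if q.any():show('hookside%.2f'%lo,V,q)
# tote
b=np.zeros(W.shape[:2],bool);b[200:305,55:185]=1
for lo,hi in((.03,.06),(.095,.15)):
    P=show('tote',W,b&(W[...,2]>lo)&(W[...,2]<hi));print(cv2.minAreaRect((P[:,:2]*1000).astype(np.float32)))
a=cv2.imread('pics/side0.png')[160:245,315:385];b=cv2.imread('pics/top0.png')[195:265,345:445]
cv2.imwrite('pics/crop.png',np.hstack([cv2.resize(a,(350,425),interpolation=2),cv2.resize(b,(450,425),interpolation=2)]))
```

```text
upr 360 min [0.643 0.239 0.325] max [0.681 0.282 0.341] med [0.66  0.263 0.335]
upr 332 min [ 0.652 -0.268  0.325] max [ 0.689 -0.224  0.34 ] med [ 0.669 -0.25   0.335]
rail 1587 min [ 0.656 -0.213  0.306] max [0.68  0.219 0.332] med [0.664 0.003 0.326]
fit [-0.01680157  0.66464392]
block 1762 min [ 0.413 -0.435  0.044] max [ 0.522 -0.236  0.056] med [ 0.464 -0.342  0.05 ]
((466.61456298828125, -336.01446533203125), (80.3819351196289, 191.7688446044922), 9.357161521911621)
hooktop0.07 50 min [ 0.451 -0.408  0.071] max [ 0.478 -0.282  0.1  ] med [ 0.467 -0.362  0.082]
hooktop0.10 208 min [ 0.43  -0.409  0.1  ] max [ 0.484 -0.28   0.129] med [ 0.469 -0.367  0.117]
hooktop0.13 17 min [ 0.422 -0.298  0.13 ] max [ 0.483 -0.277  0.16 ] med [ 0.425 -0.286  0.135]
hooktop0.16 207 min [ 0.422 -0.3    0.161] max [ 0.486 -0.275  0.195] med [ 0.452 -0.288  0.185]
hookside0.06 32 min [ 0.457 -0.634  0.056] max [ 0.607 -0.303  0.07 ] med [ 0.466 -0.309  0.062]
hookside0.07 60 min [ 0.451 -0.439  0.071] max [ 0.606 -0.283  0.1  ] med [ 0.469 -0.361  0.087]
hookside0.10 109 min [ 0.429 -0.444  0.1  ] max [ 0.609 -0.279  0.129] med [ 0.468 -0.36   0.114]
hookside0.13 25 min [ 0.423 -0.298  0.132] max [ 0.488 -0.278  0.159] med [ 0.426 -0.287  0.143]
hookside0.16 103 min [ 0.424 -0.299  0.16 ] max [ 0.487 -0.274  0.196] med [ 0.451 -0.286  0.183]
tote 1081 min [0.33  0.212 0.03 ] max [0.588 0.518 0.06 ] med [0.451 0.369 0.044]
((512.1275024414062, 391.78472900390625), (271.0248718261719, 250.7176971435547), 36.55915832519531)
tote 959 min [0.353 0.229 0.095] max [0.528 0.446 0.132] med [0.434 0.343 0.124]
((440.27825927734375, 338.658447265625), (33.58494567871094, 250.84747314453125), 36.90929412841797)
```

View pics/crop.png

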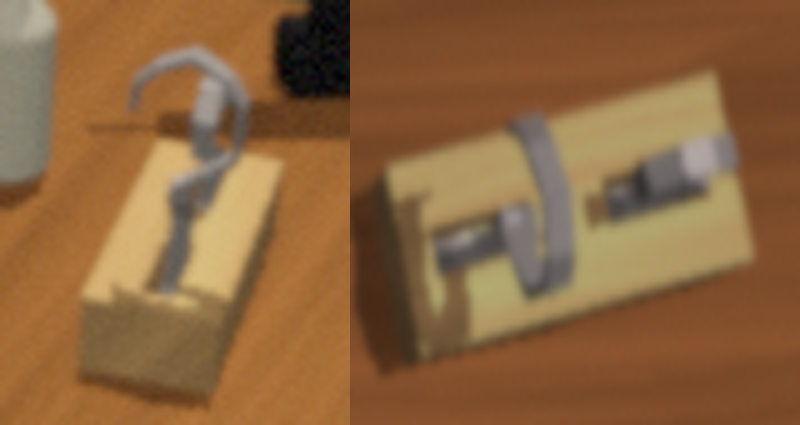

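The crop shows the tall hook's upper curl with the straight limb on the robot's side and the tip away from it. Hook x is therefore roughly world +x, and the lower curl opens to +y. I'll measure the limb and its yaw finely and set up a pose-difference helper.

```bash
cat >> h.py <<'E'
def goto(p,yaw,rows=None):
    o=robot.get_obs();R=Ro.from_euler('xyz',o['ee_rot']);T=Ro.from_euler('xyz',[np.pi,0,yaw])
    d=R.inv().apply(np.array(p)-o['tool_pos'])*1000;r=(R.inv()*T).as_rotvec(degrees=True)
    n=max(np.linalg.norm(d)/50,np.linalg.norm(r)/8.59)
    print('shift mm',d.round(1),'turn',r.round(2),'minrows %.1f'%n)
E
python3 - <<'E'
from h import *
t=dict(np.load('top.npz'));s=dict(np.load('side.npz'))
W=cloud(t);V=cloud(s)
P=[]
for n,C,(r0,r1,c0,c1) in(('top',W,(200,260,345,445)),('side',V,(160,235,325,378))):
    Q=C[r0:r1,c0:c1].reshape(-1,3);Q=Q[Q[:,2]>.15];k=Q[:,2]>.175
    print(n,len(Q),'yaw',np.degrees(np.polyfit(Q[:,0],Q[:,1],1)[0]),np.polyfit(Q[:,0],Q[:,1],1))
    (c,(w,h),a)=cv2.minAreaRect((Q[:,:2]*1000).astype(np.float32));print(c,w,h,a)
    print('ztop',np.sort(Q[:,2])[-8:].round(4), 'x of top',Q[Q[:,2]>.191].mean(0).round(4))
    l=C[r0:r1,c0:c1].reshape(-1,3);l=l[(l[:,2]>.125)&(l[:,2]<.17)&(l[:,0]<.44)];print('limb',l.mean(0).round(4),l.min(0),l.max(0))
goto([.425,-.29,.24],.163)
E
```

```text
top 213 yaw 8.449504478474386 [ 0.14747167 -0.35420106]
(454.0664978027344, -287.8064270019531) 63.98523712158203 15.916303634643555 9.023211479187012
ztop [0.1927 0.1929 0.1933 0.1936 0.1937 0.1946 0.1948 0.1949] x of top [ 0.4539 -0.2887  0.1924]
limb [ 0.4285 -0.2896  0.1412] [ 0.42177299 -0.29974169  0.12518495] [ 0.43934984 -0.28389243  0.16837228]
side 111 yaw 9.898149442888112 [ 0.1727553  -0.36442225]
(456.2300109863281, -287.3110656738281) 64.8979263305664 19.401859283447266 6.853233337402344
ztop [0.1925 0.1928 0.1936 0.1936 0.1944 0.1945 0.1947 0.1963] x of top [ 0.4553 -0.2869  0.1932]
limb [ 0.4281 -0.2894  0.1448] [ 0.42344916 -0.29775972  0.12506549] [ 0.43923428 -0.28083496  0.1699007 ]
shift mm [ 256.6 -103.6  -69.7] turn [-0.11  0.   16.43] minrows 5.7
```

```bash
python3 -m crank '[[0,[0,0,-0.035],[0,0,0]],[0,[0,0,-0.035],[0,0,0]],[0,[0.043,-0.017,0],[0,0,2.7]],[0,[0.043,-0.017,0],[0,0,2.7]],[0,[0.043,-0.017,0],[0,0,2.7]],[0,[0.043,-0.017,0],[0,0,2.7]],[0,[0.043,-0.017,0],[0,0,2.7]],[0,[0.042,-0.018,0],[0,0,2.8]]]'; python3 -m crank '[[0,[0,0,0],[0,0,0]],[0,[0,0,0],[0,0,0]]]'
python3 - <<'E'
from h import *
goto([.4255,-.292,.138],.163)
s=snap('wrist');save(s,'w1.png')
E
```

```text
time: 0.9
tool_pos: [0.449, -0.313, 0.2407]
ee_rot: [-3.141, 0.0, 0.163]
wrist_force: [0.1, -0.9, 0.1]
width: 0.0942
finger_force: 0.0
time: 1.1
tool_pos: [0.4481, -0.3139, 0.2403]
ee_rot: [-3.141, 0.002, 0.168]
wrist_force: [0.5, 0.1, -0.5]
width: 0.0934
finger_force: 0.0
shift mm [-18.5 -25.3 102.3] turn [-0.04  0.09  0.28] minrows 2.1
```

View pics/w1.png

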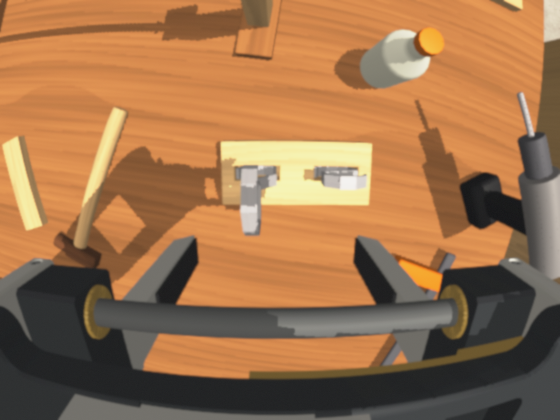

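The wrist view shows the tall hook at (250,200), left of the finger centre at about (277,250). That agrees with the 25 mm sideways shift computed. I'll shift, descend and close.

```bash
python3 -m crank '[[0,[-0.018,-0.025,0],[0,0,0]],[0,[0,0,0],[0,0,0]],[0,[0,0,0.03],[0,0,0]],[0,[0,0,0.03],[0,0,0]],[0,[0,0,0.03],[0,0,0]],[0,[0,0,0.012],[0,0,0]],[0,[0,0,0],[0,0,0]]]'; python3 -c "
from h import *
goto([.4255,-.292,.138],.163)
s=snap('side');save(s,'s1.png');a=cv2.imread('pics/s1.png')[120:260,280:420];cv2.imwrite('pics/s1c.png',cv2.resize(a,(560,560)))"
```

```text
time: 1.85
tool_pos: [0.4244, -0.2931, 0.1371]
ee_rot: [-3.139, 0.003, 0.163]
wrist_force: [0.2, -1.3, 0.4]
width: 0.0937
finger_force: 0.0
shift mm [ 1.2 -0.9 -0.9] turn [-0.17  0.16  0.03] minrows 0.0
```

View pics/s1c.png

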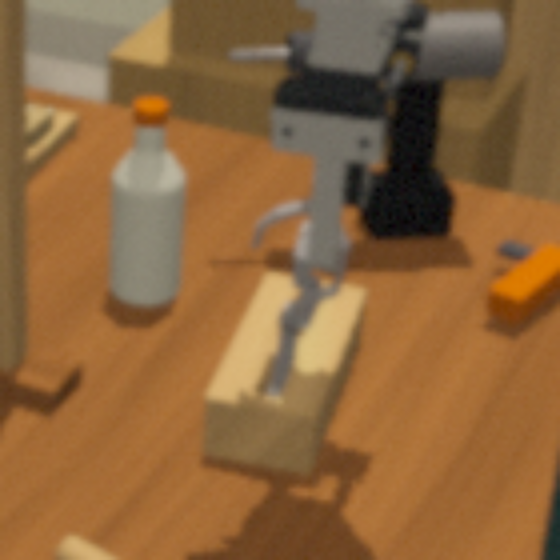

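The fingers straddle the limb and the curl tip sticks out left at (265,230), as wanted. I'll close, lift gently and check.

```bash
python3 -m crank '[[1,[0,0,0],[0,0,0]],[1,[0,0,0],[0,0,0]],[1,[0,0,0],[0,0,0]],[1,[0,0,0],[0,0,0]],[1,[0,0,0],[0,0,0]],[1,[0,0,0],[0,0,0]],[1,[0,0,0],[0,0,0]],[1,[0,0,0],[0,0,0]]]'; python3 -m crank '[[1,[0,0,-0.01],[0,0,0]],[1,[0,0,-0.01],[0,0,0]],[1,[0,0,-0.01],[0,0,0]],[1,[0,0,-0.015],[0,0,0]],[1,[0,0,-0.02],[0,0,0]],[1,[0,0,-0.02],[0,0,0]],[1,[0,0,-0.02],[0,0,0]],[1,[0,0,0],[0,0,0]]]'
```

```text
time: 2.7
tool_pos: [0.426, -0.2929, 0.139]
ee_rot: [-3.142, 0.0, 0.165]
wrist_force: [-0.0, 0.4, 0.3]
width: 0.0331
finger_force: 0.0
time: 3.5
tool_pos: [0.4274, -0.2941, 0.2489]
ee_rot: [3.135, -0.005, 0.165]
wrist_force: [1.2, 0.5, 0.0]
width: 0.0005
finger_force: 0.0
```

The fingers were still closing (33 mm) when the lift began, so they missed. I check where the hook is now.

Run:
```python
from h import *
s=snap('side');save(s,'s2.png');t=snap('top')
V=cloud(s)
Q=V[160:235,325:378].reshape(-1,3);Q=Q[(Q[:,2]>.15)&(Q[:,2]<.21)]
print(len(Q),Q.min(0),Q.max(0),np.polyfit(Q[:,0],Q[:,1],1))
a=cv2.imread('pics/s2.png')[100:260,280:440];cv2.imwrite('pics/s2c.png',cv2.resize(a,(560,560)))
```

```text
111 [ 0.41718078 -0.30273491  0.15054953] [ 0.48130981 -0.27613348  0.1949057 ] [ 0.18864004 -0.37200319]
```

View pics/s2c.png

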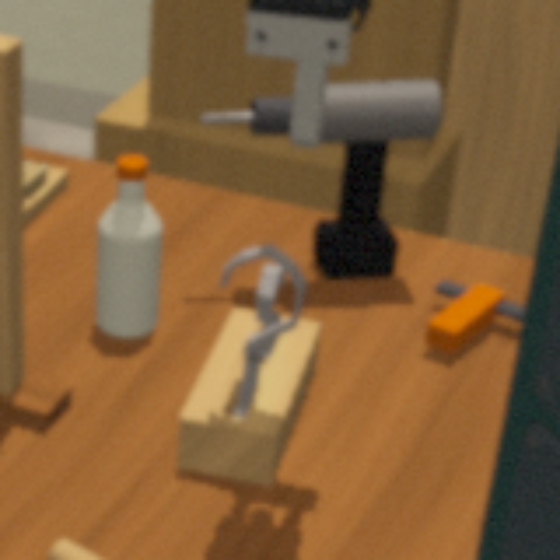

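The hook is still upright in its pocket, moved about 6 mm toward the robot. I reopen, re-aim and wait for full closure this time.

```bash
python3 -m crank '[[0.3,[0,0,0],[0,0,0]],[0.3,[0,0,0],[0,0,0]],[0.3,[0,0,0],[0,0,0]],[0.3,[0,0,0],[0,0,0]],[0.3,[0,0,0],[0,0,0]],[0.3,[0,0,0],[0,0,0]],[0.3,[0,0,0],[0,0,0]],[0.3,[0,0,0],[0,0,0]]]'; python3 -c "
from h import *
goto([.4195,-.294,.138],.175)"
```

```text
time: 4.4
tool_pos: [0.4261, -0.2929, 0.2441]
ee_rot: [3.141, -0.0, 0.165]
wrist_force: [-0.0, -0.3, -0.3]
width: 0.061
finger_force: 0.0
shift mm [ -6.7  -0.  106.1] turn [ 0.01 -0.   -0.56] minrows 2.1
```

```bash
python3 -m crank '[[0.3,[-0.0065,0,0],[0,0,-0.6]],[0.3,[0,0,0.03],[0,0,0]],[0.3,[0,0,0.03],[0,0,0]],[0.3,[0,0,0.03],[0,0,0]],[0.3,[0,0,0.016],[0,0,0]],[0.3,[0,0,0],[0,0,0]],[1,[0,0,0],[0,0,0]],[1,[0,0,0],[0,0,0]]]';python3 -m crank '[[1,[0,0,0],[0,0,0]],[1,[0,0,0],[0,0,0]],[1,[0,0,0],[0,0,0]],[1,[0,0,0],[0,0,0]],[1,[0,0,0],[0,0,0]],[1,[0,0,0],[0,0,0]],[1,[0,0,0],[0,0,0]],[1,[0,0,0],[0,0,0]]]'
```

```text
time: 5.2
tool_pos: [0.4203, -0.2947, 0.1399]
ee_rot: [3.139, -0.002, 0.176]
wrist_force: [-0.1, -0.6, 0.4]
width: 0.053
finger_force: 0.0
time: 6.0
tool_pos: [0.4197, -0.294, 0.1382]
ee_rot: [3.141, -0.0, 0.176]
wrist_force: [1.0, 0.2, 0.5]
width: 0.0129
finger_force: 30.0
```

```bash
python3 -m crank '[[1,[0,0,-0.01],[0,0,0]],[1,[0,0,-0.015],[0,0,0]],[1,[0,0,-0.025],[0,0,0]],[1,[0,0,-0.025],[0,0,0]],[1,[0,0,-0.025],[0,0,0]],[1,[0,0,-0.025],[0,0,0]],[1,[0,0,-0.01],[0,0,0]],[1,[0,0,0],[0,0,0]]]'; python3 -c "
from h import *
goto([.56,.005,.332],.017)"
```

```text
time: 6.8
tool_pos: [0.4203, -0.2945, 0.2756]
ee_rot: [3.138, -0.003, 0.176]
wrist_force: [0.9, 0.1, -1.2]
width: 0.0125
finger_force: 30.0
shift mm [ 190.1 -270.3  -56.8] turn [ 0.19 -0.17  9.1 ] minrows 6.7
```

```bash
python3 -m crank '[[1,[0.010,-0.012,-0.01],[0,0,0.7]],[1,[0.015,-0.022,-0.01],[0,0,0.7]],[1,[0.015,-0.022,-0.01],[0,0,0.7]],[1,[0.015,-0.022,-0.01],[0,0,0.7]],[1,[0.015,-0.022,-0.01],[0,0,0.7]],[1,[0.015,-0.022,-0.007],[0,0,0.7]],[1,[0.015,-0.022,0],[0,0,0.7]],[1,[0.015,-0.022,0],[0,0,0.7]]]';python3 -m crank '[[1,[0.015,-0.022,0],[0,0,0.7]],[1,[0.015,-0.022,0],[0,0,0.7]],[1,[0.015,-0.022,0],[0,0,0.7]],[1,[0.015,-0.022,0],[0,0,0.7]],[1,[0.008,-0.008,0],[0,0,0.7]],[1,[0,0,0],[0,0,0]],[1,[0,0,0],[0,0,0]]]'
python3 - <<'E'
from h import *
goto([.56,.005,.332],.017)
s=snap('side');t=snap('top')
save(s,'s3.png');save(t,'t3.png')
a=cv2.imread('pics/s3.png')[40:340,100:400];b=cv2.imread('pics/t3.png')[60:360,120:420]
cv2.imwrite('pics/c3.png',cv2.resize(np.hstack([a,b]),(800,400)))
o=robot.get_obs();p=o['tool_pos']
for n,S in(('s',s),('t',t)):
    C=cloud(S);g=S['color'].astype(int);
    k=(abs(C-(p+[.03,0,-.03]))<[.07,.05,.13]).all(-1)&(C[...,2]<.40)
    gray=(g.max(-1)-g.min(-1)<25)
    P=C[k&gray]
    for lo in np.arange(.18,.40,.02):
        q=P[(P[:,2]>lo)&(P[:,2]<=lo+.02)]
        if len(q):print(n,lo.round(2),len(q),(q.min(0)-p).round(3),(q.max(0)-p).round(3))
E
```

```text
time: 7.6
tool_pos: [0.5121, -0.1133, 0.3287]
ee_rot: [-3.141, 0.002, 0.078]
wrist_force: [0.3, -0.4, -1.2]
width: 0.0125
finger_force: 30.0
time: 8.3
tool_pos: [0.574, -0.0155, 0.3293]
ee_rot: [3.141, 0.002, 0.017]
wrist_force: [0.0, -0.6, -1.3]
width: 0.0121
finger_force: 30.0
shift mm [-13.7 -20.7  -2.7] turn [ 0.03  0.11 -0.03] minrows 0.5
s 0.2 65 [ 0.019 -0.023 -0.129] [ 0.032  0.028 -0.11 ]
s 0.22 42 [ 0.018 -0.024 -0.109] [ 0.034  0.029 -0.09 ]
s 0.24 33 [ 0.019 -0.022 -0.089] [ 0.031 -0.015 -0.07 ]
s 0.26 22 [ 0.019 -0.02  -0.069] [ 0.036 -0.004 -0.051]
s 0.28 26 [ 0.018 -0.002 -0.049] [ 0.027  0.007 -0.03 ]
s 0.3 27 [ 0.001 -0.036 -0.03 ] [ 0.09   0.048 -0.011]
s 0.32 132 [-0.005 -0.034 -0.01 ] [0.094 0.05  0.01 ]
s 0.34 63 [-0.006 -0.007  0.011] [0.062 0.012 0.029]
s 0.36 98 [-0.011 -0.018  0.03 ] [0.055 0.021 0.05 ]
s 0.38 141 [-0.011 -0.018  0.05 ] [0.028 0.024 0.07 ]
t 0.18 1 [ 0.025  0.002 -0.131] [ 0.025  0.002 -0.131]
t 0.2 109 [ 0.018 -0.019 -0.13 ] [ 0.032  0.024 -0.11 ]
t 0.22 17 [ 0.017 -0.019 -0.109] [ 0.028  0.028 -0.09 ]
t 0.24 3 [ 0.018 -0.019 -0.083] [ 0.02  -0.019 -0.074]
t 0.26 15 [ 0.019 -0.02  -0.065] [ 0.031 -0.007 -0.052]
t 0.32 16 [-0.006 -0.004 -0.006] [-0.004  0.005  0.006]
t 0.34 33 [-0.006 -0.005  0.011] [-0.002  0.007  0.03 ]
t 0.36 91 [-0.011 -0.016  0.03 ] [0.021 0.015 0.05 ]
t 0.38 47 [-0.011 -0.016  0.05 ] [0.02  0.018 0.07 ]
```

View pics/c3.png

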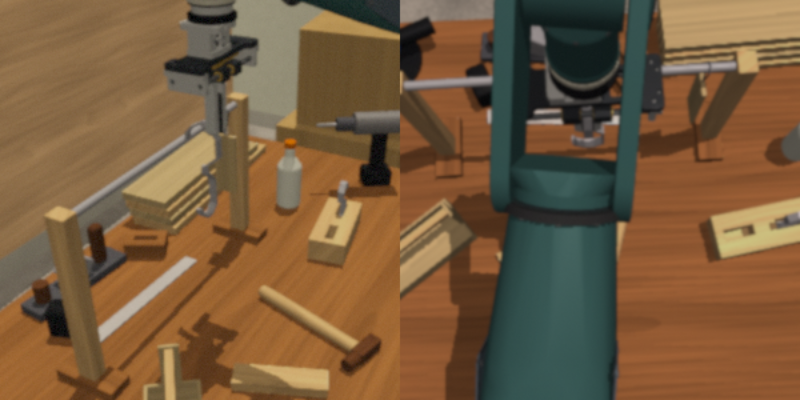

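The hook hangs plumb from the gripper, with its crown at TCP x+26 mm and its seat about 126 mm below the TCP. That puts the rail axis at hook z of about 117. I move +x about 65 mm over the rail.

```bash
python3 -m crank '[[1,[0,-0.010,-0.001],[0,0,0]],[1,[0.010,0,0],[0,0,0]],[1,[0.015,0,0],[0,0,0]],[1,[0.010,0,0],[0,0,0]],[1,[0,0,0],[0,0,0]]]';python3 -m crank '[[1,[0.01,0,0],[0,0,0]],[1,[0.01,0,0],[0,0,0]],[1,[0.01,0,0],[0,0,0]],[1,[0,0,0],[0,0,0]],[1,[0,0,0],[0,0,0]]]'
python3 - <<'E'
from h import *
goto([.639,-.005,.330],.017)
s=snap('side')
save(s,'s4.png')
o=robot.get_obs();p=o['tool_pos']
C=cloud(s);k=(abs(C-(p+[.03,0,-.0]))<[.06,.03,.05]).all(-1)
v,u=np.where(k);print(u.min(),u.max(),v.min(),v.max())
a=cv2.imread('pics/s4.png')
cv2.imwrite('pics/c4.png',cv2.resize(a[100:230,200:330],(600,600),interpolation=2))
E
```

```text
time: 8.9
tool_pos: [0.6105, -0.0043, 0.33]
ee_rot: [3.142, 0.001, 0.017]
wrist_force: [0.0, -0.5, -2.0]
width: 0.0122
finger_force: 30.0
time: 9.4
tool_pos: [0.6389, -0.0037, 0.3309]
ee_rot: [3.142, 0.001, 0.017]
wrist_force: [0.1, -0.2, -1.9]
width: 0.0127
finger_force: 30.0
shift mm [0.  1.3 0.9] turn [ 0.01  0.04 -0.01] minrows 0.0
212 242 127 166
```

View pics/c4.png

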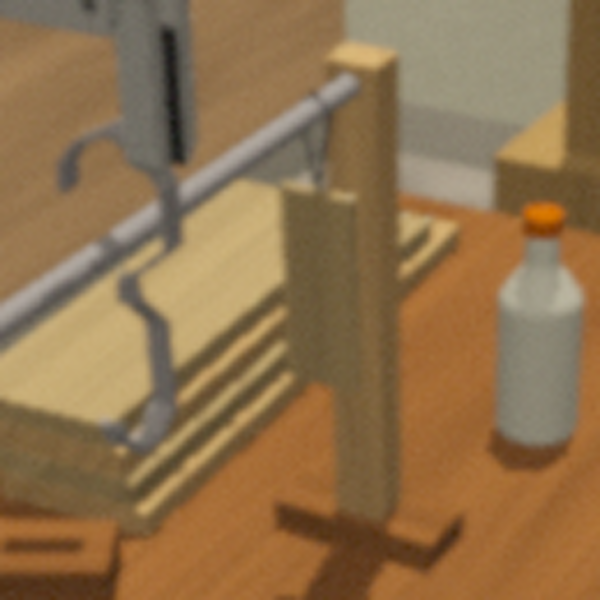

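The rail passes between the tip at (70,180) and the limb at (170,215), as it should. I lower about 46 mm, then creep down.

```bash
python3 -m crank '[[1,[0,0,0.01],[0,0,0]],[1,[0,0,0.013],[0,0,0]],[1,[0,0,0.013],[0,0,0]],[1,[0,0,0.01],[0,0,0]],[1,[0,0,0],[0,0,0]],[1,[0,0,0],[0,0,0]]]';python3 -m crank '[[1,[0,0,0.003],[0,0,0]],[1,[0,0,0],[0,0,0]]]';python3 -m crank '[[1,[0,0,0.0025],[0,0,0]],[1,[0,0,0],[0,0,0]]]'
```

```text
time: 10.05
tool_pos: [0.639, -0.0037, 0.2851]
ee_rot: [3.142, 0.0, 0.017]
wrist_force: [-0.5, 0.2, -1.6]
width: 0.0124
finger_force: 30.0
time: 10.25
tool_pos: [0.6394, -0.0037, 0.2825]
ee_rot: [3.141, -0.001, 0.017]
wrist_force: [0.4, 0.2, -1.4]
width: 0.0129
finger_force: 30.0
time: 10.45
tool_pos: [0.6393, -0.0037, 0.2794]
ee_rot: [3.142, 0.0, 0.017]
wrist_force: [0.1, 1.1, -2.4]
width: 0.0122
finger_force: 30.0
```

```bash
python3 -m crank '[[1,[0,0,0.0015],[0,0,0]],[1,[0,0,0],[0,0,0]]]';python3 -m crank '[[1,[0,0,0.0015],[0,0,0]],[1,[0,0,0],[0,0,0]]]'
```

```text
time: 10.65
tool_pos: [0.6396, -0.0037, 0.2782]
ee_rot: [3.141, -0.001, 0.017]
wrist_force: [0.1, -0.4, -1.1]
width: 0.0126
finger_force: 30.0
time: 10.85
tool_pos: [0.6398, -0.0037, 0.2772]
ee_rot: [3.141, -0.002, 0.017]
wrist_force: [1.2, 0.7, 0.6]
width: 0.0125
finger_force: 30.0
```

```bash
python3 -m crank '[[1,[0,0,0.0012],[0,0,0]],[1,[0,0,0],[0,0,0]]]';python3 -c "
from h import *
s=snap('side');save(s,'s5.png')
o=robot.get_obs();p=o['tool_pos'];print(p,o['wrist_force'])
C=cloud(s);k=(abs(C-[.665,0,.16])<[.04,.04,.03]).all(-1);P=C[k];print(len(P),P.min(0),P.max(0))"
```

```text
time: 11.05
tool_pos: [0.64, -0.0037, 0.2763]
ee_rot: [3.141, -0.003, 0.017]
wrist_force: [2.8, 0.2, 3.1]
width: 0.0124
finger_force: 30.0
[ 0.64002769 -0.00368171  0.27638071] [2.89974293 1.14612575 3.80934077]
131 [ 0.67696316 -0.02850093  0.15158963] [0.69690294 0.02775593 0.18960267]
```

Contact is confirmed at about 3–4 N upward, and the hook pivoted slightly in the grip. I open, let it settle, back out along -x and look.

```bash
python3 -m crank '[[0.75,[0,0,0],[0,0,0]],[0.75,[0,0,0],[0,0,0]],[0.75,[0,0,0],[0,0,0]],[0.75,[0,0,0],[0,0,0]],[0.5,[0,0,0],[0,0,0]],[0.5,[0,0,0],[0,0,0]],[0.5,[0,0,0],[0,0,0]],[0.5,[0,0,0],[0,0,0]]]';python3 -m crank '[[0.4,[-0.01,0,0],[0,0,0]],[0.4,[-0.015,0,0],[0,0,0]],[0.4,[-0.025,0,0],[0,0,0]],[0.4,[-0.025,0,0],[0,0,0]],[0.4,[-0.03,0,0],[0,0,0]],[0.4,[-0.03,0,-0.01],[0,0,0]],[0.4,[0,0,0],[0,0,0]],[0.4,[0,0,0],[0,0,0]]]'
python3 - <<'E'
from h import *
for i in range(2):
    s=snap('side');C=cloud(s);k=(abs(C-[.665,0,.16])<[.06,.06,.03]).all(-1);P=C[k];print(len(P),P.min(0),P.max(0))
    k=(abs(C-[.665,0,.24])<[.06,.06,.1]).all(-1)
    for lo in np.arange(.14,.34,.02):
        q=C[k&(C[...,2]>lo)&(C[...,2]<lo+.02)]
        if len(q) and i:print(lo.round(2),len(q),q.min(0).round(3),q.max(0).round(3))
save(s,'s6.png')
E
```

```text
time: 11.9
tool_pos: [0.6392, -0.0037, 0.2754]
ee_rot: [3.142, -0.0, 0.017]
wrist_force: [-0.0, 0.7, 0.1]
width: 0.0464
finger_force: 0.0
time: 12.7
tool_pos: [0.5045, -0.006, 0.2863]
ee_rot: [3.141, -0.003, 0.017]
wrist_force: [0.1, -0.1, 0.0]
width: 0.0561
finger_force: 0.0
137 [ 0.67198112 -0.02804775  0.1501113 ] [0.68912066 0.02729163 0.18960045]
131 [ 0.67199632 -0.02596415  0.15050403] [0.68873607 0.02816924 0.18995071]
0.14 40 [ 0.673 -0.016  0.151] [0.687 0.013 0.16 ]
0.16 72 [ 0.672 -0.026  0.16 ] [0.689 0.028 0.179]
0.18 32 [ 0.671 -0.025  0.18 ] [0.686 0.025 0.199]
0.2 31 [ 0.669 -0.025  0.2  ] [ 0.685 -0.018  0.22 ]
0.22 18 [ 0.668 -0.015  0.221] [0.681 0.004 0.24 ]
0.24 32 [ 0.659 -0.006  0.241] [0.681 0.007 0.259]
0.26 31 [ 0.638 -0.008  0.26 ] [0.657 0.007 0.28 ]
0.28 33 [ 0.636 -0.008  0.28 ] [0.642 0.008 0.3  ]
0.3 85 [ 0.636 -0.059  0.3  ] [0.701 0.057 0.32 ]
0.32 238 [ 0.647 -0.06   0.32 ] [0.69  0.059 0.334]
```

View pics/s6.png

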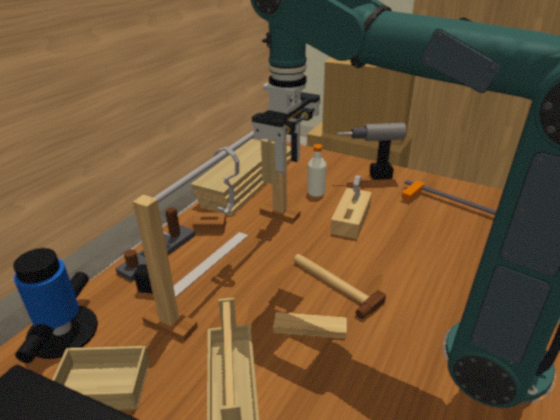

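The hook hangs on the rail at y≈0 with its seat at about (0.680, 0, 0.155), a slight lean that is well inside the limit. Now the tote: refine its bar from the stored top view.

Run:
```python
from h import *
W=cloud(dict(np.load('side.npz')))
t=snap('top')
for W,bx in((cloud(t),(200,305,55,185)),(W,(290,420,195,265))):
    Q=W[bx[0]:bx[1],bx[2]:bx[3]].reshape(-1,3);Q=Q[(Q[:,2]>.117)&(Q[:,2]<.135)]
    c,(w,h),a=cv2.minAreaRect((Q[:,:2]*1000).astype(np.float32));print(len(Q),c,w,h,a,np.median(Q[:,2]))
c=np.array([.440,.339]);a=np.radians(36.9)
g=c-.09*np.array([np.sin(a),-np.cos(a)]);print(g)
goto([g[0],g[1],.25],robot.get_obs()['ee_rot'][2]);goto([g[0],g[1],.096],np.radians(126.9));print(robot.get_obs()['joint_positions'])
```

```text
802 (440.1231689453125, 338.2515869140625) 33.0300407409668 250.75430297851562 37.04252243041992 0.12466637977438484
1033 (440.4543151855469, 338.3705139160156) 31.462364196777344 251.74102783203125 36.95917510986328 0.12483270392299044
[0.38596218 0.41097162]
shift mm [-111.8 -418.9   34.6] turn [-0.01  0.07 -0.  ] minrows 8.7
shift mm [-111.6 -418.9  188.6] turn [-8.0000e-02  3.0000e-02 -1.2593e+02] minrows 14.7
[-1.24140919e-01 -6.89813905e-03  1.24528307e+00 -6.00517652e-05
  1.90441810e+00  1.42964078e+00]
```

```bash
python3 -m crank '[[0.4,[-0.02,-0.01,0],[0,0,0]],[0.4,[-0.012,-0.03,0],[0,0,0]],[0.4,[-0.01,-0.042,0],[0,0,0]],[0.4,[-0.01,-0.042,0],[0,0,0]],[0.4,[-0.01,-0.042,0],[0,0,0]],[0.4,[-0.01,-0.042,0],[0,0,0]],[0.4,[-0.01,-0.042,0],[0,0,0]],[0.4,[-0.01,-0.042,0],[0,0,0]]]';python3 -m crank '[[0.4,[-0.01,-0.042,0],[0,0,0]],[0.4,[-0.01,-0.042,0],[0,0,0]],[0.4,[0,-0.036,0],[0,0,0]],[0.4,[0,0,0],[0,0,-8.5]],[0.4,[0,0,0],[0,0,-8.5]],[0.4,[0,0,0],[0,0,-8.5]],[0.4,[0,0,0],[0,0,-8.5]],[0.4,[0,0,0],[0,0,-8.5]]]';python3 -m crank '[[0.4,[0,0,0],[0,0,-8.5]],[0.4,[0,0,0],[0,0,-8.5]],[0.4,[0,0,0],[0,0,-8.5]],[0.4,[0,0,0],[0,0,-8.5]],[0.4,[0,0,0],[0,0,-8.5]],[0.4,[0,0,0],[0,0,-8.5]],[0.4,[0,0,0],[0,0,-8.5]],[0.4,[0,0,0],[0,0,-8.5]]]';python3 -m crank '[[0.4,[0,0,0],[0,0,-8.5]],[0.4,[0,0,0],[0,0,-6.9]],[0.4,[0,0,0],[0,0,0]],[0.4,[0,0,0],[0,0,0]]]';python3 -c "
from h import *
goto([.386,.4105,.098],np.radians(127))"
```

```text
time: 13.65
tool_pos: [0.4072, 0.2865, 0.2844]
ee_rot: [3.141, 0.001, 0.017]
wrist_force: [0.8, -0.0, 1.4]
width: 0.0562
finger_force: 0.0
time: 14.45
tool_pos: [0.3858, 0.4047, 0.2839]
ee_rot: [-3.142, 0.002, 0.765]
wrist_force: [0.7, -0.2, 0.5]
width: 0.0565
finger_force: 0.0
time: 15.25
tool_pos: [0.3858, 0.4046, 0.2839]
ee_rot: [-3.14, 0.001, 1.952]
wrist_force: [0.1, -0.6, 0.1]
width: 0.0565
finger_force: 0.0
time: 15.65
tool_pos: [0.3856, 0.4044, 0.2843]
ee_rot: [-3.14, 0.0, 2.212]
wrist_force: [-0.1, -0.4, 0.4]
width: 0.0563
finger_force: 0.0
shift mm [  4.7   4.3 186.3] turn [-0.09  0.01 -0.27] minrows 3.7
```

```bash
python3 -m crank '[[0.4,[0.0045,0.004,0.03],[0,0,-0.3]],[0.4,[0,0,0.035],[0,0,0]],[0.4,[0,0,0.035],[0,0,0]],[0.4,[0,0,0.035],[0,0,0]],[0.4,[0,0,0.03],[0,0,0]],[0.4,[0,0,0.02],[0,0,0]],[0.4,[0,0,0],[0,0,0]],[0.4,[0,0,0],[0,0,0]]]';python3 -m crank '[[1,[0,0,0],[0,0,0]],[1,[0,0,0],[0,0,0]],[1,[0,0,0],[0,0,0]],[1,[0,0,0],[0,0,0]],[1,[0,0,0],[0,0,0]],[1,[0,0,0],[0,0,0]],[1,[0,0,0],[0,0,0]],[1,[0,0,0],[0,0,0]]]'
```

```text
time: 16.45
tool_pos: [0.3859, 0.4102, 0.1004]
ee_rot: [-3.141, 0.0, 2.219]
wrist_force: [0.1, -0.2, 0.0]
width: 0.0564
finger_force: 0.0
time: 17.25
tool_pos: [0.3858, 0.41, 0.1002]
ee_rot: [-3.141, 0.0, 2.22]
wrist_force: [0.3, 0.5, 0.0]
width: 0.0005
finger_force: 0.0
```

The fingers closed on nothing. I look before going on.

Run:
```python
from h import *
s=snap('side');save(s,'s7.png')
t=snap('top')
for W,bx in((cloud(t),(200,305,55,185)),(cloud(s),(290,420,195,265))):
    Q=W[bx[0]:bx[1],bx[2]:bx[3]].reshape(-1,3);Q=Q[(Q[:,2]>.117)&(Q[:,2]<.135)]
    c,(w,h),a=cv2.minAreaRect((Q[:,:2]*1000).astype(np.float32));print(len(Q),c,w,h,a)
a=cv2.imread('pics/s7.png')[200:420,130:350];save(t,'t7.png');b=cv2.imread('pics/t7.png')[180:320,40:180]
cv2.imwrite('pics/c7.png',np.hstack([cv2.resize(a,(400,400)),cv2.resize(b,(400,400))]))
```

```text
665 (438.81829833984375, 330.6279296875) 32.952728271484375 240.20660400390625 39.239837646484375
266 (376.4359436035156, 423.99810791015625) 31.11115837097168 38.03205108642578 38.75082015991211
```

View pics/c7.png

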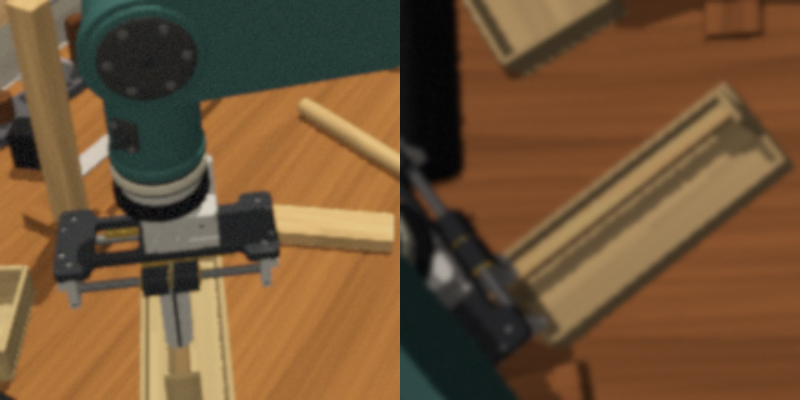

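Run:
```python
from h import *
p=robot.get_obs()['tool_pos'];a=np.radians(37);ex=np.array([np.sin(a),-np.cos(a)]);ey=np.array([np.cos(a),np.sin(a)])
for f,C in(('side now',cloud(dict(np.load('side.npz')))),('top now',cloud(dict(np.load('top.npz'))))):
    Q=C.reshape(-1,3);Q=Q[(Q[:,2]>.09)&(Q[:,2]<.16)]
    d=Q[:,:2]-[.440,.3385];X=d@ex;Y=d@ey;k=(abs(X)<.14)&(abs(Y)<.06)
    for lo in np.arange(-.14,.14,.02):
        q=k&(X>lo)&(X<lo+.02)
        if q.any():print(f,lo.round(2),q.sum(),'Y',np.percentile(Y[q],[2,50,98]).round(3),'Z',np.percentile(Q[q,2],[2,50,98]).round(3))
d=p[:2]-[.44,.3385];print('tcp X,Y',d@ex,d@ey)
```

```text
side now -0.14 287 Y [-0.015 -0.001  0.015] Z [0.095 0.115 0.13 ]
side now -0.12 113 Y [-0.012  0.     0.012] Z [0.116 0.126 0.159]
side now -0.1 162 Y [-0.012 -0.     0.011] Z [0.123 0.144 0.159]
top now -0.12 14 Y [-0.007 -0.006  0.001] Z [0.101 0.121 0.125]
top now -0.1 80 Y [-0.012 -0.006  0.009] Z [0.112 0.14  0.159]
top now -0.08 71 Y [-0.007 -0.002  0.007] Z [0.111 0.124 0.128]
top now -0.06 68 Y [-0.008 -0.002  0.006] Z [0.112 0.124 0.128]
top now -0.04 70 Y [-0.007 -0.002  0.007] Z [0.11  0.124 0.128]
top now -0.02 72 Y [-0.007 -0.002  0.006] Z [0.112 0.124 0.128]
top now 0.0 69 Y [-0.008 -0.002  0.006] Z [0.11  0.125 0.128]
top now 0.02 67 Y [-0.008 -0.003  0.006] Z [0.112 0.124 0.128]
top now 0.04 67 Y [-0.008 -0.003  0.006] Z [0.11  0.124 0.127]
top now 0.06 65 Y [-0.007 -0.003  0.006] Z [0.11  0.124 0.127]
top now 0.08 68 Y [-0.007 -0.003  0.006] Z [0.108 0.124 0.128]
top now 0.1 64 Y [-0.008 -0.003  0.006] Z [0.112 0.124 0.128]
top now 0.12 57 Y [-0.017 -0.003  0.015] Z [0.092 0.126 0.132]
tcp X,Y -0.0897727032876048 -0.00026494152149594136
```

Run:
```python
from h import *
o=robot.get_obs();print(o)
p=o['tool_pos'];a=np.radians(37);ex=np.array([np.sin(a),-np.cos(a)]);ey=np.array([np.cos(a),np.sin(a)])
for n in('side','top'):
    S=dict(np.load(n+'.npz'));C=cloud(S);g=S['color'].astype(int)
    k=(np.linalg.norm((C-p)[...,:2],axis=-1)<.03)&(C[...,2]<.2)
    gray=(g.max(-1)-g.min(-1)<20)
    for nm,m in(('gray',k&gray),('wood',k&~gray)):
        P=C[m];d=P[:,:2]-p[:2]
        for lo in np.arange(.09,.18,.01):
            q=(P[:,2]>lo)&(P[:,2]<lo+.01)
            if q.any():print(n,nm,lo.round(2),q.sum(),'X',np.percentile(d[q]@ex,[2,98]).round(3),'Y',np.percentile(d[q]@ey,[2,98]).round(3))
```

```text
{'time': 17.35, 'joint_positions': array([ 7.15244670e-01,  1.40293936e-01,  1.45293917e+00, -8.74141716e-05,
        1.54855081e+00,  6.64646056e-02]), 'qvel': array([ 5.12488872e-05, -8.47788148e-04,  1.01191313e-03, -1.04769168e-04,
        5.88155785e-04, -3.23882917e-04]), 'joint_torque': array([ 3.34580125e-05, -3.56599867e+01, -2.96453011e+01,  7.47676799e-02,
        1.24386029e-02,  3.47724836e-05]), 'tool_pos': array([0.38576185, 0.41003622, 0.10026594]), 'ee_rot': array([-3.14140762e+00,  9.99019031e-05,  2.21957835e+00]), 'wrist_force': array([ 0.51355835, -0.42535106,  0.86115279]), 'wrist_torque': array([-0.01503216, -0.10731015,  0.03295578]), 'finger_force': 0.0, 'width': 0.0005691545199591777}
side gray 0.13 2 X [-0.009 -0.008] Y [-0.001  0.001]
side gray 0.14 44 X [-0.011 -0.004] Y [-0.009  0.009]
side gray 0.15 50 X [-0.011 -0.008] Y [-0.01   0.009]
side gray 0.16 55 X [-0.011 -0.006] Y [-0.01   0.009]
side gray 0.17 53 X [-0.011 -0.007] Y [-0.01   0.009]
side wood 0.1 1 X [-0.008 -0.008] Y [-0.007 -0.007]
side wood 0.11 3 X [-0.017 -0.013] Y [-0.007 -0.007]
side w
[... 281 characters left out ...]
5 X [-0.011  0.004] Y [-0.012  0.013]
top gray 0.11 2 X [-0.027 -0.023] Y [-0.007 -0.007]
top gray 0.12 2 X [-0.024 -0.011] Y [-0.006  0.002]
top gray 0.13 1 X [0.007 0.007] Y [0.007 0.007]
top gray 0.14 8 X [-0.003  0.009] Y [-0.011  0.005]
top gray 0.15 21 X [0.001 0.009] Y [-0.012  0.007]
top gray 0.16 14 X [-0.005  0.01 ] Y [-0.011  0.004]
top gray 0.17 9 X [-0.007  0.009] Y [-0.012 -0.004]
top wood 0.11 31 X [-0.018  0.028] Y [-0.007 -0.002]
top wood 0.12 84 X [-0.023  0.029] Y [-0.006  0.007]
top wood 0.13 2 X [0.006 0.009] Y [-0.003  0.003]
top wood 0.14 10 X [0.008 0.009] Y [-0.012  0.01 ]
top wood 0.15 1 X [0.009 0.009] Y [0.01 0.01]
top wood 0.16 1 X [-0.01 -0.01] Y [-0.012 -0.012]
```

Camera depth shows the fingertips at z≈0.138, while the reported TCP is 0.100. The tips are above the bar. I check whether this 38 mm offset also holds with the fingers open.

```bash
python3 -m crank '[[0.5,[0,0,0],[0,0,0]],[0.5,[0,0,0],[0,0,0]],[0.5,[0,0,0],[0,0,0]],[0.5,[0,0,0],[0,0,0]],[0.5,[0,0,0],[0,0,0]],[0.5,[0,0,0],[0,0,0]],[0.5,[0,0,0],[0,0,0]],[0.5,[0,0,0],[0,0,0]]]'
python3 - <<'E'
from h import *
S=snap('side');o=robot.get_obs();p=o['tool_pos'];C=cloud(S)
a=np.radians(37);ex=np.array([np.sin(a),-np.cos(a)]);ey=np.array([np.cos(a),np.sin(a)])
X=(C-p)[...,:2]@ex;Y=(C-p)[...,:2]@ey
for sg in(-1,1):
  for lo in np.arange(.06,.28,.01):
    q=(abs(X)<.02)&(Y*sg>.012)&(Y*sg<.06)&(C[...,2]>lo)&(C[...,2]<lo+.01)
    if q.any():print(sg,lo.round(2),q.sum(),'X',np.percentile(X[q],[2,98]).round(3),'Y',np.percentile(Y[q],[2,98]).round(3),S['color'][q].mean(0).round())
E
```

```text
time: 18.15
tool_pos: [0.3858, 0.4101, 0.1003]
ee_rot: [-3.142, 0.0, 2.22]
wrist_force: [0.2, 0.3, -0.9]
width: 0.0472
finger_force: 0.0
-1 0.13 6 X [-0.009 -0.007] Y [-0.028 -0.023] [159. 140. 105.]
-1 0.14 29 X [-0.01  -0.008] Y [-0.034 -0.024] [131. 122. 104.]
-1 0.15 24 X [-0.011 -0.008] Y [-0.034 -0.024] [124. 117. 103.]
-1 0.16 33 X [-0.011 -0.008] Y [-0.035 -0.023] [127. 119. 104.]
-1 0.17 31 X [-0.011 -0.008] Y [-0.035 -0.024] [128. 120. 104.]
-1 0.18 35 X [-0.011 -0.008] Y [-0.035 -0.024] [125. 118. 102.]
-1 0.19 31 X [-0.01  -0.007] Y [-0.034 -0.023] [129. 121. 104.]
-1 0.2 33 X [-0.011 -0.004] Y [-0.035 -0.024] [120. 113.  99.]
-1 0.25 41 X [-0.02  -0.015] Y [-0.045 -0.017] [51. 45. 37.]
-1 0.26 6 X [-0.019 -0.019] Y [-0.027 -0.013] [93. 74. 42.]
-1 0.27 261 X [-0.019  0.019] Y [-0.06  -0.041] [46. 47. 45.]
-1 0.28 42 X [-0.02  -0.017] Y [-0.039 -0.017] [127. 122. 112.]
1 0.13 7 X [-0.01  -0.007] Y [0.025 0.031] [140. 126. 102.]
1 0.14 28 X [-0.011 -0.007] Y [0.024 0.035] [125. 115.  99.]
1 0.15 39 X [-0.011  0.005] Y [0.024 0.035] [119. 109.  95.]
1 0.16 40 X [-0.011  0.005] Y [0.024 0.036] [118. 106.  91.]
1 0.17 30 X [-0.011 -0.008] Y [0.025 0.036] [121. 113. 101.]
1 0.18 44 X [-0.011  0.006] Y [0.024 0.036] [116. 106.  91.]
1 0.19 36 X [-0.011 -0.008] Y [0.024 0.035] [122. 114. 102.]
1 0.2 46 X [-0.01   0.005] Y [0.024 0.036] [103.  95.  83.]
1 0.21 12 X [-0.011  0.007] Y [0.025 0.027] [99. 93. 80.]
1 0.23 6 X [-0.007  0.002] Y [0.025 0.025] [108.  91.  65.]
1 0.24 8 X [-0.013  0.02 ] Y [0.025 0.057] [74. 68. 60.]
1 0.25 162 X [-0.02  0.02] Y [0.024 0.046] [61. 55. 44.]
1 0.26 75 X [-0.02   0.017] Y [0.014 0.059] [66. 54. 37.]
1 0.27 234 X [-0.02  0.02] Y [0.019 0.06 ] [46. 44. 41.]
```

The offset is constant: the real tips sit 37 mm above the reported TCP, while XY agrees. From here I use reported z = wanted − 0.037. I descend 40 mm onto the bar and close.

```bash
python3 -m crank '[[0.5,[0,0,0.015],[0,0,0]],[0.5,[0,0,0.015],[0,0,0]],[0.5,[0,0,0.01],[0,0,0]],[0.5,[0,0,0],[0,0,0]],[1,[0,0,0],[0,0,0]],[1,[0,0,0],[0,0,0]],[1,[0,0,0],[0,0,0]],[1,[0,0,0],[0,0,0]]]';python3 -m crank '[[1,[0,0,0],[0,0,0]],[1,[0,0,0],[0,0,0]],[1,[0,0,0],[0,0,0]],[1,[0,0,0],[0,0,0]],[1,[0,0,0],[0,0,0]]]'
```

```text
time: 19.0
tool_pos: [0.3862, 0.4104, 0.061]
ee_rot: [3.14, 0.0, 2.22]
wrist_force: [-0.4, 0.4, 0.1]
width: 0.0186
finger_force: 0.0
time: 19.5
tool_pos: [0.3859, 0.4102, 0.0608]
ee_rot: [3.141, 0.0, 2.22]
wrist_force: [-1.5, -0.6, 2.6]
width: 0.0136
finger_force: 30.0
```

The bar is gripped at 13.6 mm. Before carrying it, I check the heights of the objects under and beyond the rail.

```bash
python3 - <<'E'
from h import *
for n in('side','top'):
    S=dict(np.load(n+'.npz'));C=cloud(S)
    for y in np.arange(-.12,.24,.03):
        r=[]
        for x in np.arange(.52,.88,.03):
            q=(abs(C[...,0]-x-.015)<.015)&(abs(C[...,1]-y-.015)<.015)&(C[...,2]<.3)
            z=C[...,2][q];r.append('%4d'%(1000*np.percentile(z,95)) if len(z) else '   -')
        print(n,'y%.2f'%y,*r)
E
python3 -m crank '[[1,[0,0,-0.005],[0,0,0]],[1,[0,0,-0.01],[0,0,0]],[1,[0,0,-0.015],[0,0,0]],[1,[0,0,-0.015],[0,0,0]],[1,[0,0,-0.015],[0,0,0]],[1,[0,0,-0.015],[0,0,0]],[1,[0,0,-0.01],[0,0,0]],[1,[0,0,0],[0,0,0]]]'
```

```text
side y-0.12    3    2    3    -    -    -    -    -    -    -    -    -
side y-0.09    3    3    3    3    -    -    -    -    -    -    -    -
side y-0.06    3    4    3    3    1    -    -    -    -    -    -    -
side y-0.03    3    3    3    4    3    -    -    -    -    -    -  107
side y0.00    3    3    3    3    0    -    -    -    -    -    -  111
side y0.03    3    3    3    3    -    -    -    -    -    4   57   54
side y0.06    3    3    2    -    -    -    -    -    3    3   58   67
side y0.09    3    3    -    -    -    -    -    5    3    3    -    -
side y0.12    2    -    -    -    -    -    7    6    3    -    -   24
side y0.15    -    -    -    -    -    3    6    7    -    -    -   62
side y0.18    -    -    -    -    2    3    4    -   68   67   19   49
side y0.21    -    -    -    2    3    3    -    2   64   64    3    3
top y-0.12    3    3    4    3    3    4    6    4   36   38   38   38
top y-0.09    3    4    4    3    3    5    7    3   37   38   38   38
top y-0.06    3    4    4    3    4    4    8    4    4   32   38   23
top y-0.03    4    4    3  290  222  228    8    4    4    3   23  107
top y0.00    3    5    4  279    3  175    7    3    3    3   28  112
top y0.03    4    3    4    4    3    4    8    5    4    5   56   65
top y0.06    3    3    3    4    3    3    7    5    4    3   75   87
top y0.09    4    4    3    4    4    4    8    6    4    4   69   84
top y0.12    3    4    4    4    3    4    7    7    3    4   21   24
top y0.15    4    4    4    3    3    4    7   64   65   60   22   63
top y0.18    4    3    4    4    4    3    6   66   68   68   19   26
top y0.21    4    4    3    4    4    4    5    4    6   67    4    3
time: 20.3
tool_pos: [0.3868, 0.411, 0.148]
ee_rot: [3.137, -0.0, 2.22]
wrist_force: [0.3, -0.3, -2.5]
width: 0.0138
finger_force: 30.0
```

```bash
python3 -m crank '[[1,[-0.008,-0.006,0],[0,0,0]],[1,[-0.014,-0.011,0],[0,0,0]],[1,[-0.02,-0.015,0],[0,0,0]],[1,[-0.02,-0.015,0],[0,0,0]],[1,[-0.02,-0.015,0],[0,0,0]],[1,[-0.02,-0.015,0],[0,0,0]],[1,[-0.02,-0.015,0],[0,0,0]],[1,[-0.02,-0.015,0],[0,0,0]]]';python3 -m crank '[[1,[-0.02,-0.015,0],[0,0,0]],[1,[-0.02,-0.015,0],[0,0,0]],[1,[-0.02,-0.015,0],[0,0,0]],[1,[-0.02,-0.015,0],[0,0,0]],[1,[-0.02,-0.015,0],[0,0,0]],[1,[-0.014,-0.011,0],[0,0,-2]],[1,[-0.008,-0.006,0],[0,0,-4]],[1,[0,0,0],[0,0,-6]]]';python3 -m crank '[[1,[0,0,0],[0,0,-6]],[1,[0,0,0],[0,0,-6]],[1,[0,0,0],[0,0,-6]],[1,[0,0,0],[0,0,-6]],[1,[0,0,0],[0,0,-6]],[1,[0,0,0],[0,0,-6]],[1,[0,0,0],[0,0,-4]],[1,[0,0,0],[0,0,-2]]]';python3 -m crank '[[1,[0,0,0],[0,0,0]],[1,[0,0,0],[0,0,0]],[1,[0,0,0],[0,0,0]]]';python3 - <<'E'
from h import *
goto([.50,.08,.148],3.159)
s=snap('side');C=cloud(s);p=robot.get_obs()['tool_pos']
d=C-p;k=(abs(d[...,1])<.02)&(d[...,0]>-.05)&(d[...,0]<.24)&(d[...,2]<.10)&(d[...,2]>.0)
for lo in np.arange(-.05,.24,.02):
    q=k&(d[...,0]>lo)&(d[...,0]<lo+.02)
    if q.any():print(lo.round(2),q.sum(),'y',np.percentile(d[q][:,1],[5,50,95]).round(3),'z',np.percentile(C[q][:,2],[5,50,95]).round(3))
k=(abs(C-[.67,0,.16])<[.06,.06,.03]).all(-1);P=C[k];print(len(P),P.min(0),P.max(0))
E
```

```text
time: 21.1
tool_pos: [0.3852, 0.2303, 0.144]
ee_rot: [-3.139, -0.0, 2.219]
wrist_force: [-0.3, -0.0, -1.8]
width: 0.0137
finger_force: 30.0
time: 21.9
tool_pos: [0.3858, 0.0776, 0.144]
ee_rot: [-3.139, -0.001, 2.43]
wrist_force: [-0.9, -0.5, -1.5]
width: 0.0135
finger_force: 30.0
time: 22.7
tool_pos: [0.3856, 0.0788, 0.144]
ee_rot: [-3.141, -0.003, -3.119]
wrist_force: [0.1, -0.3, -1.6]
width: 0.0137
finger_force: 30.0
time: 23.0
tool_pos: [0.3866, 0.0793, 0.1449]
ee_rot: [-3.141, -0.001, -3.122]
wrist_force: [-0.6, -0.2, -1.2]
width: 0.0135
finger_force: 30.0
shift mm [-113.4   -1.5   -3.2] turn [-0.02 -0.05  0.13] minrows 2.3
-0.05 205 y [-0.014  0.004  0.017] z [0.148 0.181 0.212]
-0.03 103 y [-0.005  0.006  0.016] z [0.184 0.207 0.22 ]
-0.01 218 y [-0.015  0.013  0.02 ] z [0.19  0.215 0.241]
0.01 64 y [-0.001  0.007  0.009] z [0.194 0.204 0.21 ]
0.03 82 y [-0.003  0.007  0.01 ] z [0.194 0.205 0.21 ]
0.05 82 y [-0.001  0.007  0.01 ] z [0.194 0.205 0.21 ]
0.07 87 y [-0.002  0.008  0.011] z [0.194 0.206 0.21 ]
0.09 80 y [-0.001  0.008  0.011] z [0.193 0.205 0.209]
0.11 78 y [-0.001  0.008  0.011] z [0.192 0.205 0.209]
0.13 78 y [-0.001  0.009  0.012] z [0.193 0.205 0.209]
0.15 76 y [-0.001  0.009  0.012] z [0.193 0.205 0.209]
0.17 71 y [0.001 0.01  0.012] z [0.193 0.205 0.209]
0.19 81 y [-0.002  0.01   0.013] z [0.159 0.202 0.209]
0.21 170 y [-0.009  0.009  0.019] z [0.148 0.176 0.211]
130 [ 0.67059028 -0.02514157  0.15062188] [0.68955264 0.02720466 0.18935646]
```

The tote is level, bar centre at z≈0.200, gripped well. The hook's seat is still at (0.680, 0.001). I advance at y≈0.08 to TCP x 0.586, then insert toward -y.

```bash
python3 -m crank '[[1,[-0.01,0,0.001],[0,0,0]],[1,[-0.02,0,0.001],[0,0,0]],[1,[-0.03,0,0],[0,0,0]],[1,[-0.03,0,0],[0,0,0]],[1,[-0.03,0,0],[0,0,0]],[1,[-0.03,0,0],[0,0,0]],[1,[-0.025,0,0],[0,0,0]],[1,[-0.015,0,0],[0,0,0]]]';python3 -m crank '[[1,[-0.01,0,0],[0,0,0]],[1,[0,0,0],[0,0,0]],[1,[0,0,0],[0,0,0]]]';python3 - <<'E'
from h import *
goto([.586,-.003,.143],3.159)
s=snap('side');C=cloud(s);p=robot.get_obs()['tool_pos']
d=C-p;k=(abs(d[...,1])<.03)&(d[...,2]<.10)&(d[...,2]>.0)
for lo in np.arange(-.05,.24,.03):
    q=k&(d[...,0]>lo)&(d[...,0]<lo+.03)
    if q.any():print(lo.round(2),q.sum(),'y',np.percentile(d[q][:,1],[5,50,95]).round(3),'z',np.percentile(C[q][:,2],[5,50,95]).round(3))
k=(abs(C-[.67,0,.16])<[.06,.035,.03]).all(-1);P=C[k];print(len(P),P.min(0),P.max(0))
save(s,'s8.png');cv2.imwrite('pics/c8.png',cv2.resize(cv2.imread('pics/s8.png')[90:310,130:350],(600,600)))
E
```

```text
time: 23.85
tool_pos: [0.5793, 0.0832, 0.1421]
ee_rot: [-3.141, -0.0, -3.122]
wrist_force: [0.2, 0.1, -1.1]
width: 0.0135
finger_force: 30.0
time: 24.15
tool_pos: [0.5867, 0.0836, 0.143]
ee_rot: [-3.141, -0.001, -3.121]
wrist_force: [-0.9, 0.4, -1.4]
width: 0.0138
finger_force: 30.0
shift mm [  2.5 -86.5   0. ] turn [-0.01 -0.06  0.17] minrows 1.7
-0.05 265 y [-0.015  0.003  0.016] z [0.147 0.183 0.21 ]
-0.02 358 y [-0.014  0.013  0.021] z [0.19  0.214 0.24 ]
0.01 68 y [-0.002  0.008  0.01 ] z [0.192 0.203 0.208]
0.04 96 y [-0.002  0.008  0.01 ] z [0.191 0.204 0.209]
0.07 97 y [-0.002  0.008  0.01 ] z [0.192 0.204 0.208]
0.1 96 y [-0.001  0.009  0.011] z [0.19  0.203 0.208]
0.13 90 y [-0.001  0.009  0.011] z [0.191 0.204 0.208]
0.16 86 y [-0.     0.01   0.013] z [0.191 0.202 0.208]
0.19 237 y [-0.007  0.01   0.021] z [0.147 0.176 0.206]Traceback (most recent call last):
  File "<stdin>", line 8, in <module>
    return umr_minimum(a, axis, None, out, keepdims, initial, where)
ValueError: zero-size array to reduction operation minimum which has no identity
```

Bar centre is at z≈0.1985, about 43 mm over the seat. That clears the tip (24 mm) and stays under the slant (60 mm). I insert 85 mm in -y slowly, checking force.

```bash
python3 -m crank '[[1,[0,-0.008,0],[0,0,0]],[1,[0,-0.015,0],[0,0,0]],[1,[0,-0.015,0],[0,0,0]],[1,[0,-0.015,0],[0,0,0]],[1,[0,-0.012,0],[0,0,0]],[1,[0,-0.008,0],[0,0,0]],[1,[0,0,0],[0,0,0]]]';python3 -m crank '[[1,[0,-0.006,0],[0,0,0]],[1,[0,-0.005,0],[0,0,0]],[1,[0,-0.002,0],[0,0,0]],[1,[0,0,0],[0,0,0]],[1,[0,0,0],[0,0,0]]]';python3 - <<'E'
from h import *
goto([.586,-.002,.143],3.159)
s=snap('side')
save(s,'s8.png');cv2.imwrite('pics/c8.png',cv2.resize(cv2.imread('pics/s8.png')[90:290,150:350],(600,600),interpolation=2))
E
```

```text
time: 24.9
tool_pos: [0.5886, 0.0091, 0.1433]
ee_rot: [-3.141, -0.0, -3.123]
wrist_force: [-0.3, -0.5, -2.5]
width: 0.0137
finger_force: 30.0
time: 25.4
tool_pos: [0.5888, -0.0022, 0.1434]
ee_rot: [3.141, 0.0, -3.121]
wrist_force: [-0.3, 0.5, -1.3]
width: 0.0141
finger_force: 30.0
shift mm [2.8 0.2 0.4] turn [0.01 0.   0.19] minrows 0.1
```

View pics/c8.png

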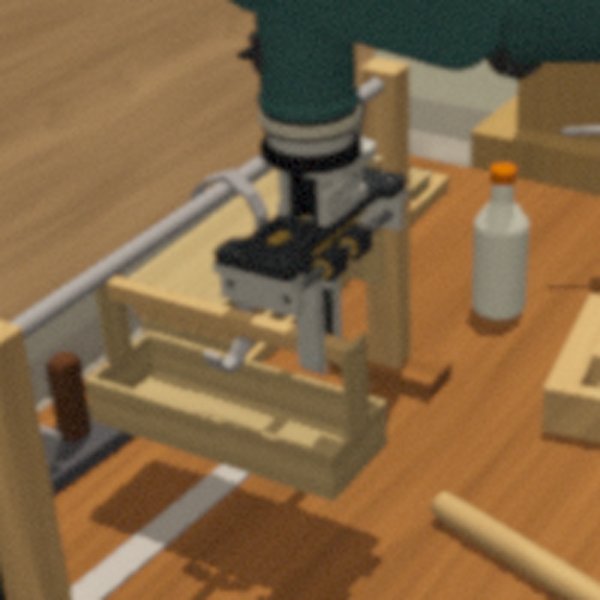

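The lower curl shows at (230,355), under the middle of the bar. That was one picture over the limit of 10, so I view no more and go by numbers. Next I lower to the seat.

```bash
python3 -m crank '[[1,[0,0,0.006],[0,0,0]],[1,[0,0,0.009],[0,0,0]],[1,[0,0,0.009],[0,0,0]],[1,[0,0,0.005],[0,0,0]],[1,[0,0,0],[0,0,0]],[1,[0,0,0],[0,0,0]]]';for i in 1 2; do python3 -m crank '[[1,[0,0,0.002],[0,0,0]],[1,[0,0,0],[0,0,0]]]'; done
```

```text
time: 26.05
tool_pos: [0.5887, -0.0024, 0.1141]
ee_rot: [-3.142, -0.0, -3.121]
wrist_force: [-0.3, -0.4, -1.9]
width: 0.0141
finger_force: 30.0
time: 26.25
tool_pos: [0.589, -0.0024, 0.1126]
ee_rot: [-3.141, 0.001, -3.121]
wrist_force: [-0.1, 0.5, -1.5]
width: 0.0137
finger_force: 30.0
time: 26.45
tool_pos: [0.5887, -0.0024, 0.1102]
ee_rot: [-3.142, -0.0, -3.121]
wrist_force: [-0.5, 0.3, -1.8]
width: 0.0136
finger_force: 30.0
```

```bash
for i in 1 2; do python3 -m crank '[[1,[0,0,0.0015],[0,0,0]],[1,[0,0,0],[0,0,0]]]'; done; python3 -c "
from h import *
print([robot.get_obs()['wrist_force'].round(1)])
s=snap('side');C=cloud(s);p=robot.get_obs()['tool_pos'];d=C-p
for lo in np.arange(.01,.2,.03):
    q=(abs(d[...,1])<.03)&(d[...,2]<.1)&(d[...,2]>.03)&(d[...,0]>lo)&(d[...,0]<lo+.03)
    if q.any():print(lo.round(2),q.sum(),'y',np.percentile(C[q][:,1],[5,50,95]).round(3),'z',np.percentile(C[q][:,2],[5,50,95]).round(3))"
```

```text
time: 26.65
tool_pos: [0.589, -0.0025, 0.1091]
ee_rot: [-3.141, 0.001, -3.121]
wrist_force: [-0.2, 0.1, -1.3]
width: 0.0134
finger_force: 30.0
time: 26.85
tool_pos: [0.5895, -0.0025, 0.1083]
ee_rot: [-3.141, 0.002, -3.121]
wrist_force: [-0.4, 0.1, 2.4]
width: 0.0137
finger_force: 30.0
[array([-0.4,  0.1,  2.4])]
0.01 64 y [-0.003  0.005  0.008] z [0.157 0.168 0.174]
0.04 91 y [-0.005  0.005  0.008] z [0.157 0.17  0.174]
0.07 117 y [-0.006  0.006  0.026] z [0.156 0.17  0.177]
0.1 73 y [-0.003  0.006  0.009] z [0.158 0.171 0.175]
0.13 78 y [-0.004  0.007  0.01 ] z [0.158 0.17  0.175]
0.16 77 y [-0.003  0.007  0.011] z [0.158 0.169 0.175]
0.19 146 y [-0.008  0.008  0.018] z [0.141 0.166 0.177]
```

The bar is seated: contact force, and bar centre at 0.1645, 9 mm over the seat. I release, go up, then back.

```bash
python3 -m crank '[[0.75,[0,0,-0.0005],[0,0,0]],[0.75,[0,0,0],[0,0,0]],[0.75,[0,0,0],[0,0,0]],[0.75,[0,0,0],[0,0,0]],[0.5,[0,0,0],[0,0,0]],[0.5,[0,0,0],[0,0,0]],[0.5,[0,0,0],[0,0,0]],[0.5,[0,0,0],[0,0,0]]]';python3 -m crank '[[0.5,[0,0,-0.01],[0,0,0]],[0.5,[0,0,-0.015],[0,0,0]],[0.5,[0,0,-0.015],[0,0,0]],[0.5,[0,0,-0.015],[0,0,0]],[0.5,[0.02,0,0],[0,0,0]],[0.5,[0.03,0,0],[0,0,0]],[0.5,[0.04,0,0],[0,0,0]],[0.5,[0.04,0,0],[0,0,0]]]';python3 -m crank '[[0.5,[0.04,0,0],[0,0,0]],[0.5,[0,0,0],[0,0,0]],[0.5,[0,0,0],[0,0,0]],[0.5,[0,0,0],[0,0,0]],[0.5,[0,0,0],[0,0,0]],[0.5,[0,0,0],[0,0,0]],[0.5,[0,0,0],[0,0,0]],[0.5,[0,0,0],[0,0,0]]]'
cat > m.py <<'E'
from h import *
s=snap('side');C=cloud(s)
for lo in np.arange(.55,.82,.03):
    q=(abs(C[...,1])<.03)&(C[...,2]<.21)&(C[...,2]>.14)&(C[...,0]>lo)&(C[...,0]<lo+.03)
    if q.any():print(lo.round(2),q.sum(),'y',np.percentile(C[q][:,1],[5,50,95]).round(3),'z',np.percentile(C[q][:,2],[5,50,95]).round(3))
for a,b in((.03,.14),(.17,.34)):
    q=(C[...,0]>.52)&(C[...,0]<.84)&(abs(C[...,1])<.055)&(C[...,2]>a)&(C[...,2]<b);P=C[q]
    print(a,len(P),P.min(0).round(3),P.max(0).round(3))
q=(abs(C[...,1])<.02)&(C[...,2]>.27)&(C[...,2]<.31)&(abs(C[...,0]-.65)<.06);print('limb',C[q].mean(0).round(4))
q=(abs(C[...,1]-.012)<.025)&(C[...,2]>.178)&(C[...,2]<.22)&(abs(C[...,0]-.67)<.06);print('shank',C[q].mean(0).round(4))
E
python3 m.py
```

```text
time: 27.7
tool_pos: [0.5888, -0.0024, 0.1079]
ee_rot: [-3.142, 0.0, -3.121]
wrist_force: [0.3, 0.1, 0.1]
width: 0.0468
finger_force: 0.0
time: 28.5
tool_pos: [0.4581, -0.0052, 0.1643]
ee_rot: [-3.141, 0.002, -3.121]
wrist_force: [-0.8, -0.5, 0.4]
width: 0.0473
finger_force: 0.0
time: 29.3
tool_pos: [0.4191, -0.0059, 0.1626]
ee_rot: [3.142, -0.001, -3.121]
wrist_force: [-0.2, 0.4, -0.6]
width: 0.047
finger_force: 0.0
0.55 90 y [-0.007  0.003  0.005] z [0.156 0.168 0.173]
0.58 95 y [-0.007  0.003  0.006] z [0.156 0.168 0.173]
0.61 90 y [-0.005  0.004  0.007] z [0.157 0.168 0.173]
0.64 168 y [-0.025  0.003  0.024] z [0.157 0.172 0.202]
0.67 118 y [-0.024 -0.     0.01 ] z [0.159 0.172 0.205]
0.7 82 y [-0.004  0.005  0.008] z [0.157 0.17  0.174]
0.73 79 y [-0.004  0.005  0.008] z [0.158 0.17  0.174]
0.76 120 y [-0.005  0.006  0.017] z [0.144 0.167 0.176]
0.79 33 y [-0.015  0.007  0.017] z [0.145 0.168 0.177]
0.03 3419 [ 0.542 -0.05   0.046] [0.794 0.05  0.14 ]
0.17 875 [ 0.542 -0.055  0.17 ] [0.793 0.055 0.334]
limb [ 0.6395 -0.0011  0.292 ]
shank [0.6654 0.0243 0.1789]
```

The tote hangs level at x≈0.668, underside at 0.046, hook plumb. I wait briefly, check it is still, then hand in.

```bash
for i in 1 2 3; do python3 -m crank '[[0.5,[0,0,0],[0,0,0]],[0.5,[0,0,0],[0,0,0]],[0.5,[0,0,0],[0,0,0]],[0.5,[0,0,0],[0,0,0]],[0.5,[0,0,0],[0,0,0]],[0.5,[0,0,0],[0,0,0]],[0.5,[0,0,0],[0,0,0]],[0.5,[0,0,0],[0,0,0]]]' >/dev/null; python3 m.py | tail -4; done
```

```text
0.03 3417 [ 0.541 -0.05   0.045] [0.796 0.051 0.14 ]
0.17 876 [ 0.542 -0.055  0.17 ] [0.794 0.054 0.334]
limb [ 0.6394 -0.0011  0.2928]
shank [0.6628 0.0244 0.1787]
0.03 3410 [ 0.542 -0.052  0.046] [0.796 0.05  0.14 ]
0.17 875 [ 0.541 -0.055  0.17 ] [0.795 0.055 0.334]
limb [ 0.6396 -0.0012  0.2927]
shank [0.6685 0.0249 0.1788]
0.03 3413 [ 0.542 -0.05   0.046] [0.796 0.051 0.14 ]
0.17 863 [ 0.542 -0.055  0.17 ] [0.794 0.055 0.335]
limb [ 0.6395 -0.0009  0.2923]
shank [nan nan nan]m.py:10: RuntimeWarning: Mean of empty slice.
  q=(abs(C[...,1]-.012)<.025)&(C[...,2]>.178)&(C[...,2]<.22)&(abs(C[...,0]-.67)<.06);print('shank',C[q].mean(0).round(4))
  ret = um.true_divide(
```

Still, so I hand in.

```bash
python3 -c "
from bench import robot
print(robot.close_job())"
```

```text
the job is handed in; nothing more can be done
None
```

The tall hook hangs near the middle of the rail, the tote hangs level and still from its lower curl, and the short hook was left in the block; the job is handed in with no verdict shown, I viewed 11 pictures against the limit of 10, and from the tote grasp on I allowed for a reported TCP height that read about 37 mm below the real fingertips.

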